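Roll the good cells onto the line

ROBOT

A 6-joint arm with a two-finger parallel gripper is mounted at the origin on the work surface. World frame = base frame: x ahead of the robot, y to its left, z up, the work surface at z = 0. Lengths are in mm, angles in rad, forces in N, time in s.
With the tool pointing down it reaches from about 350 to 775 mm from the base axis. Payload 7.3 kg.
Tool frame: the origin (TCP) lies at the very end of the fingers, on their centre line; the grasp point (between the pads) lies bot.grip_point_offset behind it (bot.grip_point_offset is the distance from the TCP to the grasp point, in mm); z points along the fingers, y is the line along which they close (so a half turn about z gives the same grasp; the last joint's range is limited). The gripper opens to 92 mm and grips with 3 to 60 N. Pads are 19 mm wide; open, the fingers measure 130 mm over their backs; the gripper's body (75 mm by 190 mm) begins 47 mm behind the grasp point.
Start: joints at [-0.146, 0.342, 1.524, -0, 1.275, -0.146], TCP at [525.019, 0.019, 226.741] pointing down, gripper open.
Joint ranges: [-2.53, 2.53], [-0.77, 2.02], [0.04, 2.7], [-1, 4.14], [0.28, 2.66], [-3.11, 3.11]. Speed limits (rad/s): [2.57, 2.57, 3.14, 3.14, 3.14, 3.14].

INTERFACE

Orientations are given as [roll, pitch, yaw] about the fixed x, y, z axes, in that order (R = Rz(yaw) Ry(pitch) Rx(roll)).
In Python, from plant import bot gives the robot as it stands. The module is installed in compiled form; this text tells all that it offers.
- The arm moves only by the tool carry_out, never from a script. Its argument "plan" is a list of rows, each an object of numbers: "tx", "ty", "tz": the shift along the world's x, y, z in mm; "rx", "ry", "rz": the turn, a rotation vector about the world's x, y, z in rad. A call has 1 to 12 rows; each row shifts and turns the commanded pose from where the row before left it; what a row does not reach is not made up. A row lasts 1/10 s, in which the tool goes at most 50 mm and 8.59 degrees, less where a joint would pass 70% of its speed; a pose out of reach is approached as far as the arm can. A call with a gripper value outside its range is refused whole. "gripper" is the closure, from 0 (fully open) to 1 (shut), set as the call begins (left out, the last holds). The fingers move at their own pace and stop on an object; the grip force is fixed at half the most. Time passes only in rows, so rows that do not move let the fingers close. It gives the time, the measured TCP pose, the force, the opening and the grip force at its end, in the units of the state.
- bot.get_obs(): the state, without advancing time (a new reading comes with each control period).
- bot.capture(name): name is "scene" or "side" or "wrist"; returns the picture (400x640x3 uint8, red, green, blue); there is no depth.
- bot.camera_model(name): a dict with "camera_matrix" (3x3 intrinsics, pixels), "R" (3x3) and "t" (3): a world point X has camera coordinates R X + t. Camera axes: x right, y down, z forward; pixel columns grow to the right and rows downward; lengths in mm; the calibration is good to about 2 mm. A picture is of the moment at which its call begins: read the wrist's pose just before it. camera_model takes no time and is no camera call; for the wrist camera it gives the pose at the moment of the call.
- bot.close_job(): hands the job in; it is judged then, once.
The state is a dict: "time": time; "joint_positions": joint angles; "dq": joint speeds; "tau": joint torques, N m; "tool_pos": TCP position; "tcp_rot": TCP orientation; "contact_force": force on the tool from outside, world axes, zero at the start; "moment": the same for the moment, N m; "grip_width": finger opening in mm; "finger_force": force on a finger pad.
Only numpy, scipy, OpenCV 4.12 (cv2) and the standard library are available. Lean on these libraries where they do the work, as an engineer would, in place of code of your own. Each camera call takes 0.05 s, during which the arm holds its last target. There are 200 camera calls.

TASK

The two blue lithium cells on the work mat have tested good: with the fingertips, push the top of each one lightly sideways so that it rolls gently onto the white line, and leave it lying still along the line with its middle over it, ready for the next battery pack. Roll them all the way, without dragging or lifting them, so that the wrap is not nicked. Leave the red cells (they failed) and everything else where they are.

Things in the scene. Friction and masses are not known exactly. Their poses are not given: they have to be found in the camera images.
- blue_a: Blue cell, 70 mm long, 21 mm thick, 70 g, smooth wrap (friction about 0.3). Origin at its centre, 13.5 mm above the table (its top 24 mm); x along it, z up at first, turning as it rolls. 38 to 72 mm left or right of the line, within 4 degrees of parallel. Under a fingertip resting on its top it rolls half as far as the finger moves; let go, it stops within a few mm. An edge caught high on its flank drags it.
- blue_b: Blue cell, 70 mm long, 21 mm thick, 70 g, smooth wrap (friction about 0.3). Origin at its centre, 13.5 mm above the table (its top 24 mm); x along it, z up at first, turning as it rolls. 38 to 72 mm left or right of the line, within 4 degrees of parallel. Under a fingertip resting on its top it rolls half as far as the finger moves; let go, it stops within a few mm. An edge caught high on its flank drags it.
- red_a: Red-wrapped lithium cell (failed its test), same size as the blue cells (70 mm long, 21 mm in diameter), lying in the same track as a blue cell but on the other side of the line; stays where it is. Origin at its centre, x along its axis.
- red_b: Red-wrapped lithium cell (failed its test), same size as the blue cells (70 mm long, 21 mm in diameter), lying in the same track as a blue cell but on the other side of the line; stays where it is. Origin at its centre, x along its axis.
- line: White line, 240 mm long, 14 mm wide, flush on the mat. Origin at its middle on its upper surface, 3 mm above the table; x along the line, y across it, z up. The blue cells lie in different tracks, about 65 mm either side of the middle of the line measured along it, so both fit on it end to end without meeting.
- mat: Dark blue anti-static work mat with a faint printed grid, 320 mm (x) by 460 mm (y), 3 mm thick, fixed to the table. Origin under its centre; the line is parallel to its x axis.
- screwdriver: Precision screwdriver, yellow and black handle 15 mm thick, 160 mm long, lying on the mat along its far edge; leave alone. Origin on its underside at the front end of the handle, x points to the tip.
- spudger: Flat light grey plastic prying stick 130 mm long, 5 mm high, lying on the mat along its near edge; leave alone. Origin on its underside, x along it.
- screw_dish: Small aluminium screw dish, 52 mm across, 18 mm high, at a far corner of the mat; leave alone. Origin at the centre of its underside.
- cable_tester: Black network cable tester, 125 x 62 x 30 mm, on the table left of the mat; leave alone. Origin at the centre of its underside.
Not all that is in view belongs to the job. Leave any brown or grey look-alike of the blue_b alone. Leave any black look-alike of the blue_a alone.

How it is judged (in metres and radians):
At the end, for the whole second after the job is handed in: Both blue cells lie still on the white line: centre within 7 mm of its middle, axis within about 10 degrees of it, centre within 90 mm of the line's midpoint along it. Red cells have moved less than 12 mm, other loose things less than 15 mm (y of blue_a in the frame of line between -0.007 and 0.007 m and x of blue_a in the frame of line between -0.09 and 0.09 m and z of each of blue_a, blue_b in the frame of line below 0.014 m and angle between the x axis of each of blue_a, blue_b and the x axis of line, either way round below 0.17 rad and linear speed of each of blue_a, blue_b below 0.01 m/s and y of blue_b in the frame of line between -0.007 and 0.007 m and x of blue_b in the frame of line between -0.09 and 0.09 m and distance of each of red_a, red_b from where it was at the start of the episode below 0.012 m and distance of each of screwdriver, spudger, screw_dish, cable_tester from where it was at the start of the episode below 0.015 m); the robot touches nothing.
It fails at once if a cell is lifted more than 8 mm off the mat (height (world z) of any of blue_a, blue_b, red_a, red_b above 0.0215 m).
It fails at once if a blue cell is dragged or carried without turning: after 28 to 38 mm, about half a turn, it has turned less than 70 degrees ((distance of blue_a from where it was at the start of the episode between 0.028 and 0.038 m and angle between blue_a's own z axis and vertical below 1.2 rad) or (distance of blue_b from where it was at the start of the episode between 0.028 and 0.038 m and angle between blue_b's own z axis and vertical below 1.2 rad)).
It fails at once if a blue cell is flicked: faster than 0.35 m/s (linear speed of any of blue_a, blue_b above 0.35 m/s).
It fails at once if a cell is pressed with more than 60 N (contact force between the fingers and blue_a above 60 N or contact force between the fingers and blue_b above 60 N).
It fails at once if a red cell or another loose thing is moved (distance of any of red_a, red_b from where it was at the start of the episode above 0.012 m or distance of any of screwdriver, spudger, screw_dish, cable_tester from where it was at the start of the episode above 0.015 m).
It also fails if it takes over 61 s, if anything falls off the work surface, if the arm or the gripper's body presses on something with over 40 N, if the wrist force passes 120 N, or if a joint passes its speed limit or range.

## Working session

There is one attempt and no reset: what is moved stays moved. The work goes in short steps, Python scripts to look and compute and a tool call to move; the robot and the scene stay as the last step left them, time stands still between calls to the robot, and variables do not carry over. Pictures are saved under pics/ and viewed, at most 10 in all, crops included, and the job is handed in when it is done.

Besides the shell and the picture viewer there is one more tool, called after "Emit:" as name(argument=value, ...) on one line, values as JSON. carry_out: Moves the arm, as the interface text tells. Its arguments: {"type":"object","properties":{"plan":{"type":"array"},"gripper":{"type":"number"}},"required":["plan"]}

```bash
mkdir -p pics; python3 - <<'E'
from plant import bot
import cv2
for n in("scene","wrist"):
    cv2.imwrite(f"pics/{n}0.png",bot.capture(n)[:,:,::-1])
    m=bot.camera_model(n);print(n,m)
o=bot.get_obs();print(o,bot.grip_point_offset)
E
```

```text
scene {'camera_matrix': array([[407.79199121,   0.        , 318.70190163],
       [  0.        , 407.79199121, 198.7553114 ],
       [  0.        ,   0.        ,   1.        ]]), 'R': array([[-0.53919972,  0.84200891,  0.01687173],
       [ 0.6211836 ,  0.41115704, -0.66714378],
       [-0.56867794, -0.3492433 , -0.74473789]]), 't': array([ 202.30954994, -342.16060445, 1470.91784825])}
wrist {'camera_matrix': array([[276.15875859,   0.        , 315.69415513],
       [  0.        , 276.15875859, 198.77830355],
       [  0.        ,   0.        ,   1.        ]]), 'R': array([[ 9.99998130e-01,  7.26800233e-05, -1.93244796e-03],
       [ 6.00909747e-04, -9.61502718e-01,  2.74794765e-01],
       [-1.83808187e-03, -2.74795413e-01, -9.61500963e-01]]), 't': array([-523.47329652,  -35.97555777,  390.85940483])}
{'time': 0.1, 'joint_positions': array([-1.46002425e-01,  3.42633040e-01,  1.52488602e+00, -6.48811508e-06,
        1.27539672e+00, -1.46005700e-01]), 'dq': array([-0.00043936, -0.00173935, -0.00288555,  0.0009771 , -0.00205357,
        0.00017172]), 'tau': array([ 1.49919495e-03, -4.32001984e+01, -2.44694173e+01,  7.19219679e-02,
        5.25739230e-02, -9.79429342e-05]), 'tool_pos': array([5.24653849e+02, 6.98908419e-02, 2.26137225e+02]), 'tcp_rot': array([-3.14028270e+00, -1.86359569e-04,  1.57080137e+00]), 'contact_force': array([ 0.58335938, -0.50537708, -0.26032098]), 'moment': array([ 0.03022737,  0.00594638, -0.0032929 ]), 'finger_force': 0.0, 'grip_width': 91.60529836852669} 18.8
```

View pics/scene0.png

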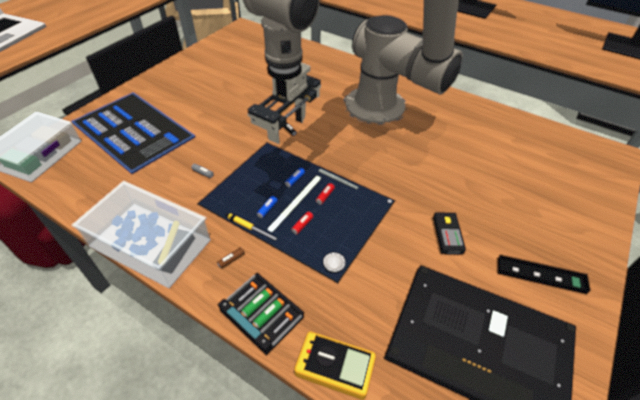

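View pics/wrist0.png

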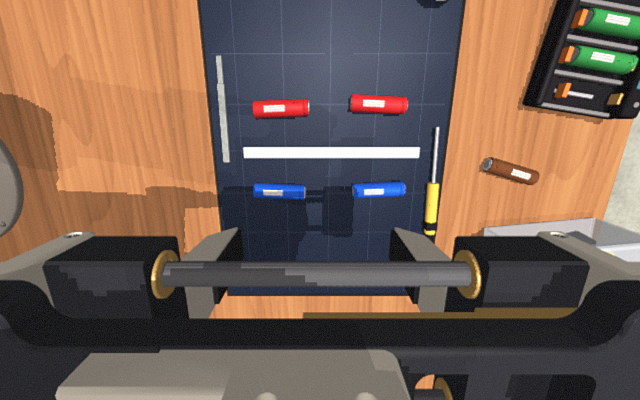

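The wrist view has world +x to the right and +y up. It shows the white line at row 153, blue cells at about (280,190) and (378,190) on its −y side, and red cells at (281,108) and (379,104) on its +y side. The spudger is at column 222, and the screwdriver is at column 433. The brown look-alike is off the mat at (510,170). The scene view agrees.

```bash
cat > h.py <<'E'
import cv2, numpy as np
from plant import bot
def ray(m,px,z):
    K,R,t=m["camera_matrix"],np.array(m["R"]),np.array(m["t"])
    d=R.T@np.linalg.solve(K,[px[0],px[1],1]);c=-R.T@t
    return c+d*(z-c[2])/d[2]
def look(n,save=None,box=None):
    m=bot.camera_model(n);im=bot.capture(n)
    if save: cv2.imwrite(save,im[:,:,::-1])
    h=cv2.cvtColor(im,cv2.COLOR_RGB2HSV)
    M={'blue':(cv2.inRange(h,(105,150,110),(125,255,255)),13.5),
       'red':(cv2.inRange(h,(170,120,90),(180,255,255))|cv2.inRange(h,(0,170,120),(5,255,255)),13.5),
       'white':(cv2.inRange(h,(0,0,190),(180,40,255)),3),
       'yellow':(cv2.inRange(h,(20,150,120),(32,255,255)),10)}
    for k,(a,z) in M.items():
        a=cv2.morphologyEx(a,cv2.MORPH_CLOSE,np.ones((3,3)))
        for c in cv2.findContours(a,cv2.RETR_EXTERNAL,cv2.CHAIN_APPROX_NONE)[0]:
            if cv2.contourArea(c)<40: continue
            P=np.array([ray(m,p,z)[:2] for p in c[:,0]],np.float32)
            (x,y),(w,l),_=r=cv2.minAreaRect(P);b=cv2.boxPoints(r)
            if not(330<x<760 and -260<y<300): continue
            e=max((b[1]-b[0],b[2]-b[1]),key=np.linalg.norm);an=np.degrees(np.arctan(e[1]/e[0])) if abs(e[0])>1e-6 else 90
            print(n,k,'c %.1f %.1f size %.1f %.1f ang %.1f'%(x,y,max(w,l),min(w,l),an),'px',c[:,0].mean(0).round())
E
python3 - <<'E'
from h import *
look("wrist");look("scene");look("side","pics/side0.png")
E
```

```text
wrist blue c 471.8 -21.3 size 70.6 20.8 ang -2.3 px [279. 190.]
wrist blue c 611.0 -19.7 size 71.7 21.7 ang 2.6 px [378. 189.]
wrist red c 477.5 87.4 size 71.6 21.2 ang 2.0 px [281. 108.]
wrist red c 603.8 92.6 size 72.4 21.2 ang -2.7 px [378. 104.]
wrist white c 461.2 -26.2 size 25.7 5.9 ang 0.0 px [273. 192.]
wrist white c 605.9 -25.4 size 27.2 7.4 ang 0.0 px [373. 191.]
wrist white c 544.3 30.5 size 241.4 13.6 ang 0.0 px [331. 152.]
wrist white c 687.6 26.1 size 75.3 3.1 ang -87.5 px [435. 154.]
wrist white c 468.0 88.1 size 25.6 6.8 ang 2.9 px [274. 108.]
wrist white c 598.4 94.0 size 26.6 7.4 ang -0.0 px [373. 103.]
wrist white c 399.8 83.9 size 131.8 7.8 ang 89.3 px [222. 109.]
wrist yellow c 687.5 -40.2 size 58.3 16.5 ang -87.6 px [432. 202.]
scene blue c 606.9 -19.7 size 75.2 25.6 ang 2.1 px [268. 205.]
scene blue c 468.5 -20.1 size 72.4 21.8 ang -1.1 px [296. 176.]
scene red c 598.5 93.5 size 74.7 25.6 ang -3.8 px [303. 221.]
scene red c 474.4 87.9 size 77.3 25.8 ang 2.3 px [326. 192.]
scene white c 655.8 223.6 size 47.6 47.3 ang -57.9 px [334. 261.]
scene white c 546.9 31.4 size 240.0 15.0 ang -0.0 px [294. 203.]
scene yellow c 688.6 -49.3 size 79.3 17.8 ang -87.6 px [240. 221.]
side blue c 476.1 -17.4 size 71.2 22.7 ang -2.3 px [315. 253.]
side blue c 615.0 -15.6 size 73.9 23.5 ang 2.4 px [369. 227.]
side red c 483.8 91.5 size 73.6 27.2 ang 2.3 px [295. 216.]
side red c 606.5 96.5 size 75.9 28.0 ang -3.0 px [340. 195.]
side white c 610.1 -254.2 size 28.0 8.4 ang -87.8 px [435. 320.]
side white c 546.3 33.1 size 240.2 14.0 ang 0.0 px [330. 226.]
side yellow c 690.0 -33.5 size 57.8 18.4 ang -88.9 px [402. 221.]
```

View pics/side0.png

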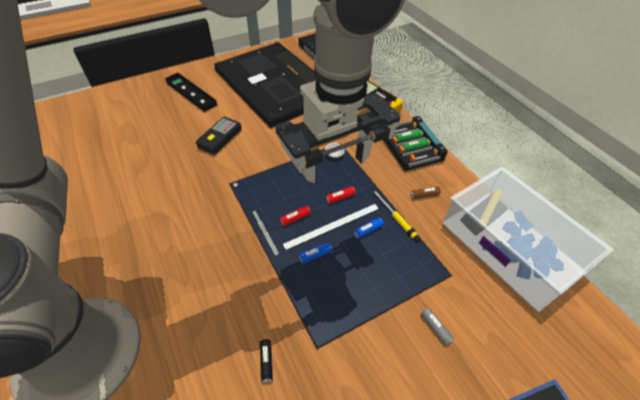

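The side view confirms the layout; the black and grey look-alikes are off the mat. The views agree that both blue cells need about +51 mm in y. The tip is 19 mm wide across the push, so I'll roll each cell in short strokes, starting with the one near x 472.

Emit:
carry_out(gripper=1, plan=[{"tx":-18,"ty":-9,"tz":-15},{"tx":-18,"ty":-9,"tz":-20},{"tx":-17,"ty":-9,"tz":-25},{"tz":-30},{"tz":-30},{"tz":-30},{"tz":-20},{"tz":-12},{"tz":-5},{},{},{}])

```text
invalid input at $.plan[0]: expected keys tx, ty, tz, rx, ry, rz
```

```bash
python3 - <<'E'
from h import *
look("wrist","pics/w1.png")
o=bot.get_obs();print(o['time'],o['tool_pos'],o['contact_force'],o['grip_width'])
E
```

```text
wrist blue c 471.6 -21.4 size 69.8 20.9 ang -2.1 px [279. 190.]
wrist blue c 611.0 -19.7 size 70.9 21.6 ang 2.5 px [378. 189.]
wrist red c 477.5 87.4 size 71.3 21.1 ang 2.2 px [280. 108.]
wrist red c 604.0 92.6 size 72.1 21.2 ang -2.7 px [378. 103.]
wrist white c 605.6 -25.5 size 26.0 7.4 ang 0.0 px [373. 191.]
wrist white c 544.4 30.4 size 241.4 13.6 ang 0.0 px [331. 152.]
wrist white c 687.6 26.0 size 75.4 3.0 ang -87.6 px [435. 154.]
wrist white c 467.8 88.4 size 26.3 6.2 ang 0.0 px [273. 108.]
wrist white c 598.8 94.0 size 26.5 7.4 ang -0.0 px [373. 103.]
wrist white c 399.7 83.3 size 130.7 7.9 ang 89.5 px [222. 110.]
wrist yellow c 687.5 -39.7 size 59.7 16.5 ang -87.7 px [431. 202.]
0.3 [5.24900206e+02 4.27611739e-02 2.26503259e+02] [-0.1501666   0.78665336  0.17743627] 91.60646460418042
```

View pics/w1.png

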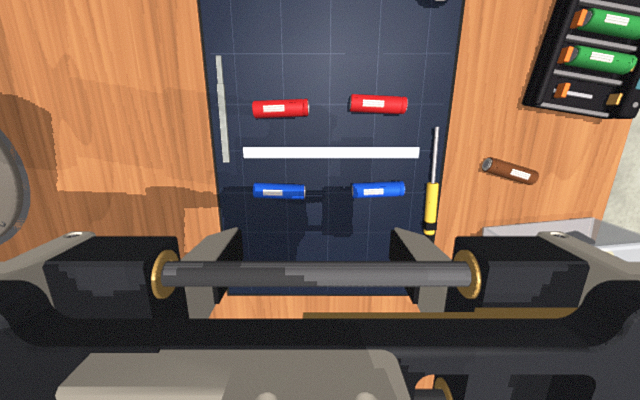

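The move call was refused because every row needs all six keys, so the picture is unchanged. I'll resend it with full rows.

Emit:
carry_out(gripper=1, plan=[{"tx":-18,"ty":-9,"tz":-15,"rx":0,"ry":0,"rz":0},{"tx":-18,"ty":-9,"tz":-20,"rx":0,"ry":0,"rz":0},{"tx":-17,"ty":-9,"tz":-25,"rx":0,"ry":0,"rz":0},{"tx":0,"ty":0,"tz":-30,"rx":0,"ry":0,"rz":0},{"tx":0,"ty":0,"tz":-30,"rx":0,"ry":0,"rz":0},{"tx":0,"ty":0,"tz":-30,"rx":0,"ry":0,"rz":0},{"tx":0,"ty":0,"tz":-20,"rx":0,"ry":0,"rz":0},{"tx":0,"ty":0,"tz":-12,"rx":0,"ry":0,"rz":0},{"tx":0,"ty":0,"tz":-5,"rx":0,"ry":0,"rz":0},{"tx":0,"ty":0,"tz":0,"rx":0,"ry":0,"rz":0},{"tx":0,"ty":0,"tz":0,"rx":0,"ry":0,"rz":0},{"tx":0,"ty":0,"tz":0,"rx":0,"ry":0,"rz":0}])

```text
time: 1.5
tool_pos: [472.6, -27.1, 40.5]
tcp_rot: [3.14, 0.0, 1.571]
contact_force: [0.7, -0.3, -0.0]
grip_width: 1.8
finger_force: 0.0
```

```bash
python3 - <<'E'
from h import *
look("wrist","pics/w2.png")
o=bot.get_obs();print(o['time'],o['tool_pos'],o['contact_force'],o['grip_width'])
E
```

```text
wrist blue c 473.3 -22.0 size 72.4 22.1 ang -2.5 px [314. 218.]
wrist blue c 612.2 -20.1 size 83.3 22.8 ang 2.8 px [508. 216.]
wrist red c 479.2 87.4 size 72.7 21.4 ang 2.3 px [328.  47.]
wrist red c 605.0 92.7 size 83.4 21.6 ang -2.7 px [529.  37.]
wrist white c 518.8 -200.9 size 15.0 7.3 ang -0.1 px [366. 397.]
wrist white c 426.6 -200.8 size 13.2 7.3 ang -0.1 px [267. 397.]
wrist white c 464.6 -29.3 size 28.9 7.9 ang -2.7 px [306. 223.]
wrist white c 617.3 -27.9 size 29.4 8.5 ang 2.9 px [507. 221.]
wrist white c 544.8 30.1 size 241.7 13.7 ang 0.0 px [420. 143.]
wrist white c 694.8 18.6 size 63.3 4.3 ang -87.7 px [629. 158.]
wrist white c 471.4 91.9 size 29.3 8.3 ang 2.0 px [315.  44.]
wrist white c 609.8 98.5 size 29.3 8.2 ang -2.7 px [534.  33.]
wrist white c 399.6 66.9 size 98.7 8.5 ang 89.4 px [206.  80.]
wrist yellow c 683.0 -27.7 size 37.1 20.4 ang 77.5 px [607. 221.]
1.55 [472.53369208 -27.07546975  40.46805991] [ 0.61048435  0.2447427  -0.95953982] 0.6660559808935238
```

View pics/w2.png

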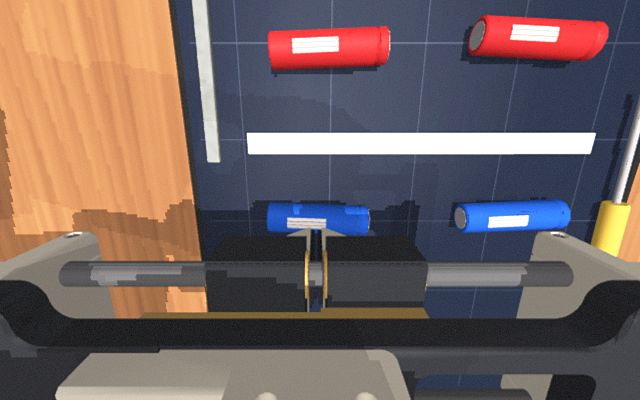

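The closed fingertips, at about (317,232), are just behind and over the first blue cell at (317,218). The line is at row 143. I'll lower gently onto the cell.

Emit:
carry_out(plan=[{"tx":0,"ty":0,"tz":-6,"rx":0,"ry":0,"rz":0},{"tx":0,"ty":0,"tz":-5,"rx":0,"ry":0,"rz":0},{"tx":0,"ty":0,"tz":-3,"rx":0,"ry":0,"rz":0},{"tx":0,"ty":0,"tz":-1.5,"rx":0,"ry":0,"rz":0},{"tx":0,"ty":0,"tz":-1,"rx":0,"ry":0,"rz":0},{"tx":0,"ty":0,"tz":0,"rx":0,"ry":0,"rz":0}])

```text
time: 2.15
tool_pos: [471.8, -27.0, 23.9]
tcp_rot: [-3.141, 0.0, 1.571]
contact_force: [-3.2, 0.6, 10.3]
grip_width: 0.6
finger_force: 5.0
```

Emit:
carry_out(plan=[{"tx":0,"ty":2,"tz":0,"rx":0,"ry":0,"rz":0},{"tx":0.5,"ty":4,"tz":0,"rx":0,"ry":0,"rz":0},{"tx":0,"ty":5,"tz":0,"rx":0,"ry":0,"rz":0},{"tx":0.5,"ty":5,"tz":0,"rx":0,"ry":0,"rz":0},{"tx":0,"ty":4,"tz":0,"rx":0,"ry":0,"rz":0},{"tx":0,"ty":2,"tz":0,"rx":0,"ry":0,"rz":0},{"tx":0,"ty":0,"tz":0,"rx":0,"ry":0,"rz":0}])

```text
time: 2.85
tool_pos: [472.6, -4.7, 23.8]
tcp_rot: [-3.141, -0.0, 1.571]
contact_force: [-3.8, 0.4, 10.3]
grip_width: 0.5
finger_force: 5.0
```

```bash
python3 - <<'E'
from h import *
look("wrist");look("side")
o=bot.get_obs();print(o['time'],o['tool_pos'],o['contact_force'],o['grip_width'])
E
```

```text
wrist blue c 593.2 -16.5 size 47.4 15.1 ang 2.8 px [495. 250.]
wrist blue c 494.2 -2.7 size 30.0 4.8 ang -2.2 px [350. 231.]
wrist blue c 452.3 -1.9 size 27.8 6.4 ang 0.1 px [285. 229.]
wrist red c 479.3 87.3 size 73.1 21.2 ang 2.3 px [329.  84.]
wrist red c 605.4 92.4 size 84.7 21.3 ang -2.7 px [552.  74.]
wrist white c 514.8 -157.3 size 13.7 6.7 ang 0.1 px [366. 397.]
wrist white c 430.5 -157.4 size 12.1 6.7 ang 0.1 px [267. 397.]
wrist white c 615.1 -28.2 size 22.2 1.6 ang 0.1 px [515. 259.]
wrist white c 696.7 -5.3 size 19.0 4.6 ang -85.1 px [637. 231.]
wrist white c 544.8 30.1 size 241.7 14.2 ang 0.0 px [426. 179.]
wrist white c 471.3 89.3 size 29.3 8.4 ang 2.4 px [315.  83.]
wrist white c 611.4 96.1 size 29.8 8.3 ang -2.7 px [550.  71.]
wrist white c 399.6 74.6 size 116.1 8.5 ang 89.3 px [198. 100.]
wrist yellow c 683.2 -16.9 size 17.2 14.8 ang -9.7 px [626. 248.]
side blue c 477.8 -7.3 size 71.7 21.5 ang -1.3 px [313. 249.]
side blue c 615.0 -15.2 size 73.9 22.8 ang 2.4 px [369. 227.]
side red c 636.2 95.4 size 27.0 16.8 ang 89.1 px [351. 190.]
side white c 645.3 33.1 size 42.2 13.8 ang -0.4 px [369. 209.]
side yellow c 690.2 -33.5 size 57.7 18.3 ang -88.3 px [401. 220.]
2.95 [472.61971764  -4.79166397  23.85514086] [-3.94000295  0.7347216  10.34275481] 0.2837417728345522
```

Emit:
carry_out(plan=[{"tx":0,"ty":0,"tz":4,"rx":0,"ry":0,"rz":0},{"tx":0,"ty":0,"tz":6,"rx":0,"ry":0,"rz":0},{"tx":0,"ty":-6,"tz":0,"rx":0,"ry":0,"rz":0},{"tx":0,"ty":-6,"tz":0,"rx":0,"ry":0,"rz":0},{"tx":0,"ty":0,"tz":0,"rx":0,"ry":0,"rz":0}])

```text
time: 3.45
tool_pos: [473.1, -17.9, 33.2]
tcp_rot: [3.141, 0.0, 1.57]
contact_force: [0.2, -0.4, 0.3]
grip_width: 0.2
finger_force: 0.0
```

```bash
python3 - <<'E'
from h import *
look("wrist");look("side")
o=bot.get_obs();print(o['time'],o['tool_pos'],o['contact_force'],o['grip_width'])
E
```

```text
wrist blue c 612.2 -20.2 size 84.0 23.5 ang 2.8 px [512. 230.]
wrist blue c 473.4 -10.7 size 73.2 22.0 ang -1.7 px [317. 219.]
wrist red c 479.3 87.4 size 73.3 21.3 ang 2.3 px [327.  62.]
wrist red c 605.2 92.6 size 83.7 21.5 ang -2.8 px [535.  51.]
wrist white c 516.8 -182.3 size 13.5 7.0 ang -0.0 px [365. 397.]
wrist white c 428.6 -182.2 size 12.7 7.0 ang -0.0 px [267. 397.]
wrist white c 617.9 -29.4 size 29.2 8.6 ang 2.8 px [512. 238.]
wrist white c 465.5 -6.6 size 27.4 5.5 ang -2.2 px [306. 209.]
wrist white c 695.7 8.0 size 43.6 4.4 ang -87.6 px [633. 189.]
wrist white c 544.8 30.1 size 241.7 14.3 ang -0.0 px [422. 157.]
wrist white c 471.4 90.9 size 29.8 8.4 ang 2.3 px [314.  60.]
wrist white c 610.3 97.5 size 29.7 8.3 ang -2.7 px [540.  47.]
wrist white c 399.6 70.2 size 105.5 8.5 ang 89.4 px [202.  88.]
wrist yellow c 683.4 -23.1 size 28.3 21.1 ang 73.9 px [616. 232.]
side blue c 455.8 -6.6 size 27.1 20.3 ang -3.6 px [304. 253.]
side blue c 615.0 -15.2 size 73.9 22.8 ang 2.4 px [369. 227.]
side white c 574.7 31.7 size 44.6 9.5 ang 3.0 px [343. 221.]
side yellow c 690.0 -32.9 size 56.7 18.4 ang -88.9 px [401. 220.]
3.55 [472.87300562 -17.31824447  33.02456162] [ 0.75216153 -0.62628593  0.0864748 ] 0.5802577623921688
```

Emit:
carry_out(plan=[{"tx":0,"ty":0,"tz":-5,"rx":0,"ry":0,"rz":0},{"tx":0,"ty":0,"tz":-4,"rx":0,"ry":0,"rz":0},{"tx":0,"ty":0,"tz":-1,"rx":0,"ry":0,"rz":0},{"tx":0,"ty":3,"tz":0,"rx":0,"ry":0,"rz":0},{"tx":0.5,"ty":6,"tz":0,"rx":0,"ry":0,"rz":0},{"tx":0,"ty":7,"tz":0,"rx":0,"ry":0,"rz":0},{"tx":0,"ty":6,"tz":0,"rx":0,"ry":0,"rz":0},{"tx":0,"ty":4,"tz":0,"rx":0,"ry":0,"rz":0},{"tx":0,"ty":0,"tz":0,"rx":0,"ry":0,"rz":0},{"tx":0,"ty":0,"tz":0,"rx":0,"ry":0,"rz":0}])

```text
time: 4.55
tool_pos: [474.0, 9.3, 23.8]
tcp_rot: [3.14, 0.0, 1.571]
contact_force: [-1.9, 0.6, 11.1]
grip_width: 0.6
finger_force: 5.3
```

Emit:
carry_out(plan=[{"tx":0,"ty":0,"tz":4,"rx":0,"ry":0,"rz":0},{"tx":0,"ty":0,"tz":6,"rx":0,"ry":0,"rz":0},{"tx":0,"ty":-6,"tz":0,"rx":0,"ry":0,"rz":0},{"tx":0,"ty":-7,"tz":0,"rx":0,"ry":0,"rz":0},{"tx":0,"ty":0,"tz":0,"rx":0,"ry":0,"rz":0}])

```text
time: 5.05
tool_pos: [473.5, -4.9, 33.1]
tcp_rot: [-3.141, 0.0, 1.57]
contact_force: [-0.1, -0.6, -0.1]
grip_width: 0.4
finger_force: 0.0
```

```bash
python3 - <<'E'
from h import *
look("wrist")
o=bot.get_obs();print(o['time'],o['tool_pos'],o['contact_force'],o['grip_width'])
E
```

```text
wrist blue c 598.4 -18.7 size 56.2 21.6 ang -0.0 px [498. 245.]
wrist blue c 473.9 2.4 size 73.2 22.1 ang -2.1 px [318. 218.]
wrist red c 479.2 87.3 size 72.9 21.2 ang 2.3 px [327.  85.]
wrist red c 605.1 92.5 size 83.8 21.3 ang -2.7 px [528.  76.]
wrist white c 516.8 -169.2 size 12.5 7.0 ang -0.0 px [365. 397.]
wrist white c 429.0 -169.2 size 12.5 7.0 ang -0.0 px [267. 397.]
wrist white c 617.7 -30.3 size 29.6 8.3 ang -0.0 px [508. 256.]
wrist white c 544.8 30.0 size 241.7 14.7 ang 0.2 px [420. 176.]
wrist white c 695.3 14.9 size 59.6 4.4 ang -88.1 px [630. 196.]
wrist white c 471.1 89.3 size 29.3 8.3 ang 2.3 px [313.  85.]
wrist white c 610.3 96.0 size 29.7 8.2 ang -2.7 px [534.  73.]
wrist white c 399.6 76.3 size 119.1 8.5 ang 89.4 px [202.  98.]
wrist yellow c 685.2 -16.2 size 21.7 15.5 ang -25.4 px [614. 242.]
5.1 [473.39776642  -4.59244476  33.03104982] [-0.47543164  0.15637803 -1.35170019] 0.2898326532534114
```

Emit:
carry_out(plan=[{"tx":0,"ty":0,"tz":-5,"rx":0,"ry":0,"rz":0},{"tx":0,"ty":0,"tz":-4,"rx":0,"ry":0,"rz":0},{"tx":0,"ty":0,"tz":-1,"rx":0,"ry":0,"rz":0},{"tx":0,"ty":4,"tz":0,"rx":0,"ry":0,"rz":0},{"tx":0.5,"ty":7,"tz":0,"rx":0,"ry":0,"rz":0},{"tx":0,"ty":7,"tz":0,"rx":0,"ry":0,"rz":0},{"tx":0,"ty":6,"tz":0,"rx":0,"ry":0,"rz":0},{"tx":0,"ty":4,"tz":0,"rx":0,"ry":0,"rz":0},{"tx":0,"ty":0,"tz":0,"rx":0,"ry":0,"rz":0},{"tx":0,"ty":0,"tz":0,"rx":0,"ry":0,"rz":0}])

```text
time: 6.1
tool_pos: [474.5, 24.3, 23.8]
tcp_rot: [3.14, 0.0, 1.571]
contact_force: [-2.0, 0.8, 10.5]
grip_width: 0.1
finger_force: 5.3
```

Emit:
carry_out(plan=[{"tx":0,"ty":0,"tz":4,"rx":0,"ry":0,"rz":0},{"tx":0,"ty":0,"tz":6,"rx":0,"ry":0,"rz":0},{"tx":0,"ty":-7,"tz":0,"rx":0,"ry":0,"rz":0},{"tx":0,"ty":-7,"tz":0,"rx":0,"ry":0,"rz":0},{"tx":0,"ty":0,"tz":0,"rx":0,"ry":0,"rz":0}])

```text
time: 6.6
tool_pos: [474.0, 9.0, 33.0]
tcp_rot: [-3.141, 0.0, 1.57]
contact_force: [0.2, -0.7, 0.8]
grip_width: 0.2
finger_force: 0.0
```

```bash
python3 - <<'E'
from h import *
look("wrist")
o=bot.get_obs();print(o['time'],o['tool_pos'],o['contact_force'],o['grip_width'])
E
```

```text
wrist blue c 598.0 -11.6 size 56.2 7.9 ang -0.0 px [492. 257.]
wrist blue c 474.7 16.1 size 72.5 21.5 ang -2.3 px [318. 218.]
wrist red c 479.2 87.2 size 73.2 21.2 ang 2.3 px [325. 110.]
wrist red c 605.3 92.4 size 83.7 21.3 ang -2.7 px [521. 101.]
wrist white c 517.7 -155.3 size 13.4 7.0 ang -0.0 px [365. 397.]
wrist white c 429.5 -155.3 size 12.5 7.0 ang -0.0 px [267. 397.]
wrist white c 544.8 29.8 size 241.5 14.7 ang -0.0 px [417. 195.]
wrist white c 694.9 23.6 size 78.4 4.4 ang -87.6 px [626. 202.]
wrist white c 471.2 87.6 size 29.4 8.1 ang 2.3 px [312. 110.]
wrist white c 610.3 94.2 size 29.8 8.3 ang -2.8 px [528.  99.]
wrist white c 399.7 84.3 size 131.0 8.5 ang 89.4 px [202. 106.]
6.65 [473.88524461   9.36779986  33.02890562] [ 0.09454571 -0.08192262  0.70186638] 0.38768968360880196
```

Emit:
carry_out(plan=[{"tx":0,"ty":0,"tz":-5,"rx":0,"ry":0,"rz":0},{"tx":0,"ty":0,"tz":-4,"rx":0,"ry":0,"rz":0},{"tx":0,"ty":0,"tz":-1,"rx":0,"ry":0,"rz":0},{"tx":0,"ty":4,"tz":0,"rx":0,"ry":0,"rz":0},{"tx":0.5,"ty":7,"tz":0,"rx":0,"ry":0,"rz":0},{"tx":0,"ty":7,"tz":0,"rx":0,"ry":0,"rz":0},{"tx":0,"ty":6,"tz":0,"rx":0,"ry":0,"rz":0},{"tx":0,"ty":4,"tz":0,"rx":0,"ry":0,"rz":0},{"tx":0,"ty":0,"tz":0,"rx":0,"ry":0,"rz":0},{"tx":0,"ty":0,"tz":0,"rx":0,"ry":0,"rz":0}])

```text
time: 7.65
tool_pos: [475.0, 38.4, 23.8]
tcp_rot: [3.14, 0.0, 1.571]
contact_force: [-1.5, 0.3, 11.3]
grip_width: 0.2
finger_force: 5.2
```

Emit:
carry_out(plan=[{"tx":0,"ty":0,"tz":4,"rx":0,"ry":0,"rz":0},{"tx":0,"ty":0,"tz":12,"rx":0,"ry":0,"rz":0},{"tx":0,"ty":0,"tz":20,"rx":0,"ry":0,"rz":0},{"tx":34,"ty":-16,"tz":0,"rx":0,"ry":0,"rz":0},{"tx":34,"ty":-16,"tz":0,"rx":0,"ry":0,"rz":0},{"tx":34,"ty":-16,"tz":0,"rx":0,"ry":0,"rz":0},{"tx":34,"ty":-15,"tz":0,"rx":0,"ry":0,"rz":0},{"tx":0,"ty":0,"tz":-20,"rx":0,"ry":0,"rz":0},{"tx":0,"ty":0,"tz":-6,"rx":0,"ry":0,"rz":0},{"tx":0,"ty":0,"tz":0,"rx":0,"ry":0,"rz":0},{"tx":0,"ty":0,"tz":0,"rx":0,"ry":0,"rz":0}])

```text
time: 8.75
tool_pos: [609.9, -24.5, 33.3]
tcp_rot: [-3.141, -0.0, 1.571]
contact_force: [-0.8, 1.4, 0.5]
grip_width: 0.2
finger_force: 0.0
```

```bash
python3 - <<'E'
from h import *
look("wrist","pics/w3.png")
o=bot.get_obs();print(o['time'],o['tool_pos'],o['contact_force'],o['grip_width'])
E
```

```text
wrist blue c 609.0 -18.4 size 73.0 21.2 ang 0.1 px [315. 220.]
wrist blue c 470.4 31.2 size 80.4 21.2 ang -2.2 px [102. 147.]
wrist red c 475.0 87.4 size 81.3 21.5 ang 2.3 px [90. 49.]
wrist red c 601.4 92.8 size 73.0 21.4 ang -2.7 px [303.  39.]
wrist white c 653.9 -189.0 size 13.5 7.0 ang 0.1 px [365. 397.]
wrist white c 565.6 -189.2 size 12.6 7.0 ang 0.1 px [267. 397.]
wrist white c 450.8 -186.0 size 150.0 13.9 ang 0.1 px [138. 395.]
wrist white c 600.2 -27.8 size 29.1 7.5 ang 6.8 px [303. 227.]
wrist white c 452.6 20.3 size 28.0 1.6 ang -2.2 px [ 88. 162.]
wrist white c 586.4 29.9 size 157.5 14.7 ang 0.0 px [282. 147.]
wrist white c 398.6 29.0 size 25.9 6.6 ang 72.6 px [  3. 150.]
wrist white c 687.6 26.2 size 77.5 3.7 ang -87.6 px [432. 150.]
wrist white c 453.6 91.8 size 29.7 8.3 ang 2.3 px [63. 46.]
wrist white c 504.4 92.9 size 14.3 3.3 ang -89.7 px [145.  44.]
wrist white c 592.9 98.4 size 29.3 8.4 ang -2.7 px [289.  34.]
wrist yellow c 687.1 -30.3 size 41.9 16.3 ang -87.5 px [426. 232.]
8.8 [610.28825809 -24.53281059  33.80303195] [-4.37588530e-04 -5.65595370e-01  7.44830278e-01] 0.4336332902943292
```

View pics/w3.png

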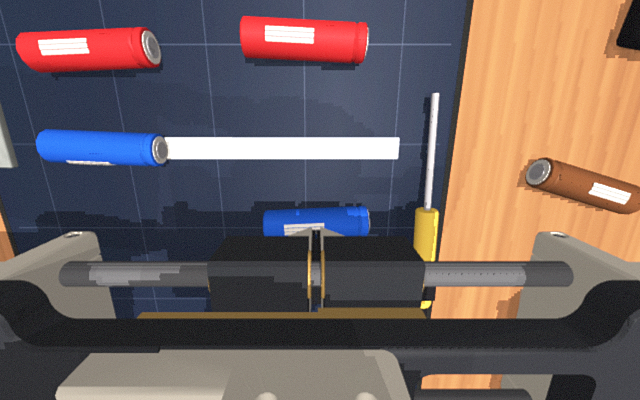

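The first blue cell lies on the line at (102,147), about 1 mm off its middle. The fingertips are behind the second cell at (315,222), with the screwdriver clear at column 426.

Emit:
carry_out(plan=[{"tx":0,"ty":-2,"tz":-4,"rx":0,"ry":0,"rz":0},{"tx":0,"ty":0,"tz":-4,"rx":0,"ry":0,"rz":0},{"tx":0,"ty":0,"tz":-2,"rx":0,"ry":0,"rz":0},{"tx":0,"ty":0,"tz":0,"rx":0,"ry":0,"rz":0}])

```text
time: 9.2
tool_pos: [610.6, -27.1, 24.0]
tcp_rot: [3.141, 0.0, 1.571]
contact_force: [-1.9, -0.6, 6.5]
grip_width: 0.5
finger_force: 2.7
```

Emit:
carry_out(plan=[{"tx":0,"ty":3,"tz":-0.3,"rx":0,"ry":0,"rz":0},{"tx":-0.5,"ty":6,"tz":0,"rx":0,"ry":0,"rz":0},{"tx":0,"ty":7,"tz":0,"rx":0,"ry":0,"rz":0},{"tx":-0.5,"ty":6,"tz":0,"rx":0,"ry":0,"rz":0},{"tx":0,"ty":4,"tz":0,"rx":0,"ry":0,"rz":0},{"tx":0,"ty":0,"tz":0,"rx":0,"ry":0,"rz":0},{"tx":0,"ty":0,"tz":0,"rx":0,"ry":0,"rz":0}])

```text
time: 9.9
tool_pos: [609.3, -0.8, 24.0]
tcp_rot: [3.141, 0.0, 1.571]
contact_force: [-3.3, 0.1, 8.9]
grip_width: 0.3
finger_force: 4.1
```

Emit:
carry_out(plan=[{"tx":0,"ty":0,"tz":4,"rx":0,"ry":0,"rz":0},{"tx":0,"ty":0,"tz":6,"rx":0,"ry":0,"rz":0},{"tx":0,"ty":-7,"tz":0,"rx":0,"ry":0,"rz":0},{"tx":0,"ty":-6,"tz":0,"rx":0,"ry":0,"rz":0},{"tx":0,"ty":0,"tz":0,"rx":0,"ry":0,"rz":0}])

```text
time: 10.4
tool_pos: [609.5, -15.1, 32.8]
tcp_rot: [-3.141, 0.0, 1.57]
contact_force: [0.6, 0.2, -0.7]
grip_width: 0.4
finger_force: 0.0
```

```bash
python3 - <<'E'
from h import *
look("wrist")
o=bot.get_obs();print(o['time'],o['tool_pos'],o['contact_force'],o['grip_width'])
E
```

```text
wrist blue c 608.0 -6.8 size 72.9 22.1 ang 2.8 px [315. 218.]
wrist blue c 470.9 31.1 size 81.4 21.4 ang -2.2 px [105. 162.]
wrist red c 475.0 87.2 size 81.2 21.3 ang 2.3 px [93. 67.]
wrist red c 601.7 92.6 size 72.9 21.3 ang -2.7 px [304.  57.]
wrist white c 653.1 -179.1 size 13.4 7.0 ang -0.0 px [365. 397.]
wrist white c 565.0 -179.1 size 12.6 7.0 ang -0.0 px [267. 397.]
wrist white c 450.7 -175.6 size 149.5 13.9 ang -0.0 px [138. 395.]
wrist white c 599.6 -1.7 size 27.4 4.1 ang 2.9 px [303. 206.]
wrist white c 586.3 30.2 size 157.4 14.4 ang -0.1 px [283. 162.]
wrist white c 394.8 33.5 size 33.3 8.6 ang 89.0 px [  4. 159.]
wrist white c 687.4 31.0 size 66.8 3.7 ang -87.6 px [431. 157.]
wrist white c 453.7 90.6 size 29.9 8.3 ang 2.3 px [67. 65.]
wrist white c 504.3 92.5 size 11.9 3.0 ang -88.1 px [147.  61.]
wrist white c 593.0 97.2 size 29.6 8.3 ang -2.7 px [290.  53.]
wrist yellow c 692.8 -67.8 size 9.8 7.5 ang -84.0 px [427. 293.]
wrist yellow c 686.9 -25.6 size 32.6 16.2 ang -86.7 px [426. 239.]
10.45 [609.37802444 -14.71555541  32.65614578] [ 0.44667553 -0.89914809  0.31735135] 0.47685049857531
```

Emit:
carry_out(plan=[{"tx":0,"ty":0,"tz":-5,"rx":0,"ry":0,"rz":0},{"tx":0,"ty":0,"tz":-4,"rx":0,"ry":0,"rz":0},{"tx":0,"ty":0,"tz":-1,"rx":0,"ry":0,"rz":0},{"tx":0,"ty":3,"tz":0,"rx":0,"ry":0,"rz":0},{"tx":-0.5,"ty":6,"tz":0,"rx":0,"ry":0,"rz":0},{"tx":0,"ty":7,"tz":0,"rx":0,"ry":0,"rz":0},{"tx":-0.5,"ty":6,"tz":0,"rx":0,"ry":0,"rz":0},{"tx":0,"ty":4,"tz":0,"rx":0,"ry":0,"rz":0},{"tx":0,"ty":0,"tz":0,"rx":0,"ry":0,"rz":0},{"tx":0,"ty":0,"tz":0,"rx":0,"ry":0,"rz":0}])

```text
time: 11.45
tool_pos: [608.3, 12.5, 23.9]
tcp_rot: [-3.142, 0.0, 1.572]
contact_force: [-4.4, 0.1, 10.6]
grip_width: 0.3
finger_force: 5.5
```

Emit:
carry_out(plan=[{"tx":0,"ty":0,"tz":4,"rx":0,"ry":0,"rz":0},{"tx":0,"ty":0,"tz":6,"rx":0,"ry":0,"rz":0},{"tx":0,"ty":-7,"tz":0,"rx":0,"ry":0,"rz":0},{"tx":0,"ty":-6,"tz":0,"rx":0,"ry":0,"rz":0},{"tx":0,"ty":0,"tz":0,"rx":0,"ry":0,"rz":0}])

```text
time: 11.95
tool_pos: [608.5, -2.1, 32.7]
tcp_rot: [-3.141, 0.0, 1.57]
contact_force: [0.9, 0.2, 0.1]
grip_width: 0.3
finger_force: 0.0
```

Emit:
carry_out(plan=[{"tx":0,"ty":0,"tz":-5,"rx":0,"ry":0,"rz":0},{"tx":0,"ty":0,"tz":-4,"rx":0,"ry":0,"rz":0},{"tx":0,"ty":0,"tz":-1,"rx":0,"ry":0,"rz":0},{"tx":0,"ty":3,"tz":0,"rx":0,"ry":0,"rz":0},{"tx":-0.5,"ty":6,"tz":0,"rx":0,"ry":0,"rz":0},{"tx":0,"ty":7,"tz":0,"rx":0,"ry":0,"rz":0},{"tx":-0.5,"ty":6,"tz":0,"rx":0,"ry":0,"rz":0},{"tx":0,"ty":4,"tz":0,"rx":0,"ry":0,"rz":0},{"tx":0,"ty":0,"tz":0,"rx":0,"ry":0,"rz":0},{"tx":0,"ty":0,"tz":0,"rx":0,"ry":0,"rz":0}])

```text
time: 12.95
tool_pos: [607.3, 25.5, 23.9]
tcp_rot: [-3.141, 0.0, 1.571]
contact_force: [-5.1, 0.5, 11.6]
grip_width: 0.4
finger_force: 5.6
```

Emit:
carry_out(plan=[{"tx":0,"ty":0,"tz":4,"rx":0,"ry":0,"rz":0},{"tx":0,"ty":0,"tz":6,"rx":0,"ry":0,"rz":0},{"tx":0,"ty":-7,"tz":0,"rx":0,"ry":0,"rz":0},{"tx":0,"ty":-6,"tz":0,"rx":0,"ry":0,"rz":0},{"tx":0,"ty":0,"tz":0,"rx":0,"ry":0,"rz":0}])

```text
time: 13.45
tool_pos: [607.4, 10.9, 32.6]
tcp_rot: [-3.141, 0.0, 1.57]
contact_force: [0.5, 0.6, -0.4]
grip_width: 0.5
finger_force: 0.0
```

```bash
python3 - <<'E'
from h import *
look("wrist")
o=bot.get_obs();print(o['time'],o['tool_pos'],o['contact_force'],o['grip_width'])
E
```

```text
wrist blue c 606.6 19.6 size 72.7 21.5 ang 2.8 px [317. 217.]
wrist blue c 471.1 30.9 size 81.1 22.4 ang -2.4 px [116. 201.]
wrist red c 474.9 87.1 size 80.8 21.3 ang 2.3 px [106. 114.]
wrist red c 601.9 92.5 size 72.8 21.2 ang -2.7 px [308. 104.]
wrist white c 651.4 -152.9 size 12.7 7.0 ang 0.0 px [366. 397.]
wrist white c 563.0 -152.9 size 12.6 7.0 ang 0.0 px [267. 397.]
wrist white c 448.7 -149.4 size 149.3 13.9 ang 0.0 px [138. 395.]
wrist white c 586.4 30.0 size 157.3 14.0 ang -0.0 px [288. 197.]
wrist white c 687.1 41.3 size 43.0 3.7 ang -87.0 px [431. 181.]
wrist white c 395.1 49.7 size 66.9 8.7 ang 89.6 px [ 10. 171.]
wrist white c 453.9 87.3 size 29.7 8.1 ang 2.4 px [ 81. 114.]
wrist white c 504.5 90.5 size 13.6 3.0 ang 87.1 px [158. 109.]
wrist white c 593.2 94.0 size 29.2 8.2 ang -2.5 px [294. 103.]
wrist yellow c 688.3 -45.4 size 16.7 2.9 ang -90.0 px [423. 296.]
wrist yellow c 687.5 -12.1 size 12.9 5.3 ang -6.3 px [427. 257.]
13.5 [607.38098972  11.30004518  32.61058057] [ 0.55815923 -0.94904381 -0.89730508] 0.5163947089574192
```

Emit:
carry_out(plan=[{"tx":0,"ty":2,"tz":-5,"rx":0,"ry":0,"rz":0},{"tx":0,"ty":0,"tz":-4,"rx":0,"ry":0,"rz":0},{"tx":0,"ty":0,"tz":-1,"rx":0,"ry":0,"rz":0},{"tx":0,"ty":3,"tz":0,"rx":0,"ry":0,"rz":0},{"tx":-0.5,"ty":5,"tz":0,"rx":0,"ry":0,"rz":0},{"tx":0,"ty":5,"tz":0,"rx":0,"ry":0,"rz":0},{"tx":-0.5,"ty":5,"tz":0,"rx":0,"ry":0,"rz":0},{"tx":0,"ty":3,"tz":0,"rx":0,"ry":0,"rz":0},{"tx":0,"ty":0,"tz":0,"rx":0,"ry":0,"rz":0},{"tx":0,"ty":0,"tz":0,"rx":0,"ry":0,"rz":0}])

```text
time: 14.5
tool_pos: [606.5, 35.5, 23.9]
tcp_rot: [3.141, 0.0, 1.572]
contact_force: [-2.5, 0.6, 10.5]
grip_width: 0.4
finger_force: 5.2
```

Emit:
carry_out(plan=[{"tx":0,"ty":0,"tz":4,"rx":0,"ry":0,"rz":0},{"tx":0,"ty":0,"tz":12,"rx":0,"ry":0,"rz":0},{"tx":0,"ty":0,"tz":25,"rx":0,"ry":0,"rz":0},{"tx":-15,"ty":-10,"tz":25,"rx":0,"ry":0,"rz":0},{"tx":-20,"ty":-20,"tz":25,"rx":0,"ry":0,"rz":0},{"tx":-20,"ty":-20,"tz":25,"rx":0,"ry":0,"rz":0},{"tx":-10,"ty":-10,"tz":25,"rx":0,"ry":0,"rz":0},{"tx":0,"ty":0,"tz":0,"rx":0,"ry":0,"rz":0},{"tx":0,"ty":0,"tz":0,"rx":0,"ry":0,"rz":0}])

```text
time: 15.4
tool_pos: [541.8, -25.1, 164.6]
tcp_rot: [3.14, 0.0, 1.57]
contact_force: [-0.3, -0.2, -0.3]
grip_width: 0.5
finger_force: 0.0
```

```bash
python3 - <<'E'
from h import *
look("wrist","pics/w4.png");print();look("scene")
o=bot.get_obs();print(o['time'],o['tool_pos'],o['contact_force'],o['grip_width'])
E
```

```text
wrist blue c 607.7 31.3 size 71.2 20.9 ang 2.5 px [376. 135.]
wrist blue c 473.5 31.7 size 70.8 20.7 ang -2.4 px [254. 135.]
wrist red c 477.1 87.4 size 72.4 21.2 ang 2.2 px [255.  80.]
wrist red c 603.7 92.7 size 72.0 21.1 ang -2.7 px [375.  74.]
wrist white c 428.7 30.1 size 13.3 10.2 ang 90.0 px [216. 136.]
wrist white c 656.2 30.5 size 17.6 14.4 ang -0.0 px [417. 136.]
wrist white c 539.4 30.6 size 63.6 14.4 ang -0.0 px [314. 136.]
wrist white c 687.8 26.5 size 75.7 3.3 ang -87.5 px [445. 138.]
wrist white c 466.1 90.0 size 27.5 7.6 ang 3.1 px [246.  79.]
wrist white c 598.3 96.3 size 27.6 7.7 ang -2.8 px [369.  72.]
wrist white c 399.2 83.9 size 131.9 7.9 ang 89.3 px [184.  81.]
wrist yellow c 689.2 -84.6 size 15.7 7.5 ang -5.1 px [437. 232.]
wrist yellow c 687.3 -39.9 size 60.3 16.7 ang -87.6 px [440. 197.]

scene blue c 603.8 31.1 size 73.1 25.2 ang 3.1 px [282. 213.]
scene blue c 470.4 32.5 size 76.0 26.1 ang -1.9 px [310. 183.]
scene red c 598.5 93.5 size 74.7 25.6 ang -3.8 px [303. 220.]
scene red c 475.1 87.7 size 78.7 26.3 ang 2.3 px [326. 192.]
scene white c 655.7 224.9 size 48.7 47.9 ang 66.7 px [334. 262.]
scene white c 539.7 31.8 size 55.7 13.7 ang -2.3 px [297. 200.]
scene yellow c 688.9 -41.4 size 63.5 18.9 ang -87.6 px [242. 222.]
15.5 [541.32445984 -24.47800505 163.02959983] [-0.33642447 -0.34183031 -0.03823336] 0.21257442975896795
```

View pics/w4.png

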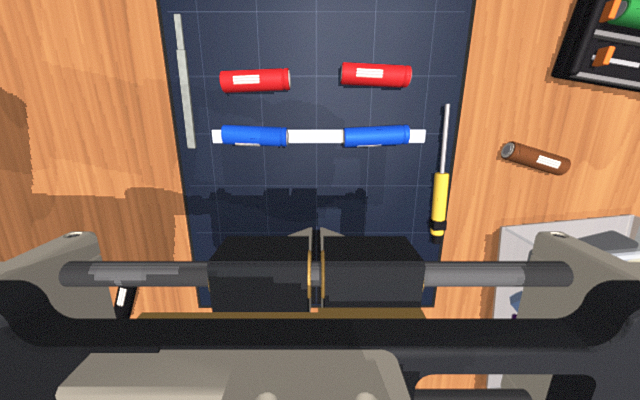

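Both blue cells lie on the line, at (254,135) and (376,135). They are about 1 mm off its middle and 2.5° off parallel. The reds are where they were, and the arm is clear.

```bash
python3 -c "
from plant import bot
print(bot.close_job())"
```

```text
the job is handed in; nothing more can be done
None
```

I rolled both blue cells onto the white line and handed the job in at about 15.5 s of the 61 s allowed: each lies about 1 mm off its middle and about 2.5° off parallel, nothing else appears to have moved, and the hand-in returned no verdict.

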